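# Make up the cooking tray and the table tray

## Task

Make up two seasoning trays from the stock on the worktop: the square tray for the cook gets both green-lidded spice jars and one pepper grinder, and the narrow tray for the table gets the other pepper grinder and the shaker. Stand each thing upright on the floor of a section of its own, let go of it, and leave the mug and the kitchen timer where they are.

Things in the scene. Friction and masses are not known exactly. Their poses are not given: they have to be found in the camera images.
- grinder_a_mid (a point): one of two identical pepper grinders: round, 54 mm across, 136 mm high, steel head (from 83 mm up, 53 mm across; the place to grip it, since it is tall) over a clear foot with dark contents (the tallest things of the stock; head and foot do not turn). Point on its axis half-way up, 68 mm above its underside; z up its axis. Loose, about 0.2 kg. Either grinder may go into either tray
- grinder_b_mid (a point): one of two identical pepper grinders: round, 54 mm across, 136 mm high, steel head (from 83 mm up, 53 mm across; the place to grip it, since it is tall) over a clear foot with dark contents (the tallest things of the stock; head and foot do not turn). Point on its axis half-way up, 68 mm above its underside; z up its axis. Loose, about 0.2 kg. Either grinder may go into either tray
- jar_a_mid (a point): one of two identical spice jars: round, about 45 mm across all the way up, 106 mm high, broad green lid. Point on its axis half-way up, 53 mm above its underside; z up its axis. Loose, about 0.1 kg
- jar_b_mid (a point): one of two identical spice jars: round, about 45 mm across all the way up, 106 mm high, broad green lid. Point on its axis half-way up, 53 mm above its underside; z up its axis. Loose, about 0.1 kg
- shaker_mid (a point): small grey shaker: round, 44 mm across up to 74 mm, narrowing to 34 mm at its domed top, 90 mm high, no green lid (the lowest thing of the stock). Point on its axis half-way up, 45 mm above its underside; z up its axis. Loose, about 0.1 kg
- square_tray: square light-wood tray, 167 x 167 mm, divided by a cross into four open sections of 76 x 76 mm, whose centres lie at x = +-40.5 mm, y = +-40.5 mm in the tray's frame. Floor 6 mm thick, walls and dividers 5 mm thick, their top 18 mm above the worktop. Origin: centre of its underside, on the worktop; z up. Does not move
- narrow_tray: narrow light-wood tray, 167 mm long (its x) and 86 mm wide (its y), with two open sections of 76 x 76 mm, whose centres lie at x = +-40.5 mm, y = 0 in the tray's frame. Floor 6 mm thick, walls and divider 5 mm thick, their top 18 mm above the worktop. Origin: centre of its underside, on the worktop; z up. Does not move
- mug: bystander: white mug, greenish inside, 86 mm across plus a handle, 96 mm high, standing behind the work; origin at the centre of its underside. Loose
- timer: bystander: white round kitchen timer, 66 mm across, 60 mm high, standing behind the work; origin at the centre of its underside. Loose
Not all that is in view belongs to the job. What is shaped like the part that bears grinder_b_mid but red is not meant.

How it is judged:
At the end, for the whole second after the job is handed in: Both spice jars and one grinder stand in sections of the square tray, the other grinder and the shaker in sections of the narrow tray; each is upright within 0.1 rad, its underside within 4 mm of the tray's floor (so wholly inside a section, any section), released and at rest (angle between each of jar_a_mid, jar_b_mid, shaker_mid's own z axis and vertical below 0.1 rad and linear speed of each of jar_a, jar_b, shaker below 0.02 m/s and x of jar_a_mid in the frame of square_tray between -0.06 and 0.06 m and y of jar_a_mid in the frame of square_tray between -0.06 and 0.06 m and z of jar_a_mid in the frame of square_tray between 0.055 and 0.063 m and x of jar_b_mid in the frame of square_tray between -0.06 and 0.06 m and y of jar_b_mid in the frame of square_tray between -0.06 and 0.06 m and z of jar_b_mid in the frame of square_tray between 0.055 and 0.063 m and x of shaker_mid in the frame of narrow_tray between -0.06 and 0.06 m and y of shaker_mid in the frame of narrow_tray between -0.02 and 0.02 m and z of shaker_mid in the frame of narrow_tray between 0.047 and 0.055 m and (((angle between grinder_a_mid's own z axis and vertical below 0.1 rad and linear speed of grinder_a below 0.02 m/s and x of grinder_a_mid in the frame of square_tray between -0.06 and 0.06 m and y of grinder_a_mid in the frame of square_tray between -0.06 and 0.06 m and z of grinder_a_mid in the frame of square_tray between 0.07 and 0.078 m) and (angle between grinder_b_mid's own z axis and vertical below 0.1 rad and linear speed of grinder_b below 0.02 m/s and x of grinder_b_mid in the frame of narrow_tray between -0.06 and 0.06 m and y of grinder_b_mid in the frame of narrow_tray between -0.02 and 0.02 m and z of grinder_b_mid in the frame of narrow_tray between 0.07 and 0.078 m)) or ((angle between grinder_b_mid's own z axis and vertical below 0.1 rad and linear speed of grinder_b below 0.02 m/s and x of grinder_b_mid in the frame of square_tray between -0.06 and 0.06 m and y of grinder_b_mid in the frame of square_tray between -0.06 and 0.06 m and z of grinder_b_mid in the frame of square_tray between 0.07 and 0.078 m) and (angle between grinder_a_mid's own z axis and vertical below 0.1 rad and linear speed of grinder_a below 0.02 m/s and x of grinder_a_mid in the frame of narrow_tray between -0.06 and 0.06 m and y of grinder_a_mid in the frame of narrow_tray between -0.02 and 0.02 m and z of grinder_a_mid in the frame of narrow_tray between 0.07 and 0.078 m)))); the robot touches nothing.
It fails at once if the mug is moved by more than 30 mm or tipped (distance of mug from where it was at the start of the episode above 0.03 m or angle between mug's own z axis and vertical above 0.3 rad).
It fails at once if the kitchen timer is moved by more than 30 mm or tipped (distance of timer from where it was at the start of the episode above 0.03 m or angle between timer's own z axis and vertical above 0.3 rad).
It also fails if it takes over 112 s, if anything falls off the work surface, if the arm or the gripper's body presses on something with over 40 N, if the wrist force passes 120 N, or if a joint passes its speed limit or range.

## Robot

A 6-joint arm with a two-finger parallel gripper is mounted at the origin on a cart in front of the work surface, level with it; the furniture and walls round the work are solid. World frame = base frame: x ahead of the robot, y to its left, z up, the work surface at z = 0. Lengths are in m, angles in rad, forces in N, time in s.
With the tool pointing down it reaches from about 0.35 to 0.975 m from the base axis. Payload 4.9 kg.
Tool frame: the origin (TCP) lies on the mounting face of the last link; the fingertips stand 173 mm ahead of it and the grasp point (between the pads) lies 155 mm ahead of it; z points along the fingers, y is the line along which they close (so a half turn about z gives the same grasp; the last joint's range is limited). The gripper opens to 85 mm and grips with 20 to 120 N. Pads are 22 mm wide; open, the fingers measure 114 mm over their backs; the gripper's body (76 mm by 85 mm) begins 54 mm behind the grasp point. The pads swing forward as they close: fully open they stand 13 mm farther back than shut.
Start: joints at [1.163, 0.053, 1.613, -0, 1.476, -0.119], TCP at [0.178, 0.599, 0.405] pointing down, gripper open.
Joint ranges: [-3.01, 3.01], [-1.01, 2.22], [0.06, 2.58], [-1.02, 4.17], [0.09, 2.62], [-3.14, 3.14]. Speed limits (rad/s): [2.57, 2.57, 3.14, 3.14, 3.14, 3.14].

## Interface

Orientations are given as a rotation vector (axis times angle).
In Python, from station import monitor, eyes, finish_job gives the robot as it stands. The module is installed in compiled form; this text tells all that it offers.
- The arm moves only by the tool step_arm, never from a script. Its argument "commands" is a list of rows, each a list of 3 entries, a list of its own where there are three numbers: the opening in per cent of the stroke, from 0 (shut) to 100 (fully open), then the shift along the tool's x, y, z in mm, then the turn about the tool's z in degrees. In form: [[hand, [x, y, z], yaw], ...]. A call has 1 to 12 rows; each row is the pose to reach, as a shift and turn from the pose commanded when the call began, along the tool's axes at that moment; what a row does not reach only later rows make up. A row lasts 1/8 s, in which the tool goes at most 62.5 mm and 10.7 degrees, less where a joint would pass 70% of its speed; a pose out of reach is approached as far as the arm can. A call with a gripper value outside its range is refused whole. The fingers move at their own pace and stop on an object; "squeeze" is the grip in N (left out, the last holds). Time passes only in rows, so rows that repeat a pose let the fingers close. It gives the time, the measured TCP pose, the force, the opening and the grip force at its end, in the units of the state.
- monitor.get_obs(): the state, without advancing time (a new reading comes with each control period).
- eyes.get_image(name): name is "scene" or "side" or "wrist"; returns the picture (420x560x3 uint8, red, green, blue); there is no depth.
- eyes.camera_info(name): a dict with "camera_matrix" (3x3 intrinsics, pixels), "k1" (the pictures are not rectified: a ray, as slopes to the right and down, at radius r is drawn at 1 + k1 r^2 times it, then the intrinsics apply), "extrinsics" (4x4, takes a point from camera to world coordinates). Camera axes: x right, y down, z forward; pixel columns grow to the right and rows downward; lengths in m; the calibration is good to about 2 mm. A picture is of the moment at which its call begins: read the wrist's pose just before it. camera_info takes no time and is no camera call; for the wrist camera it gives the pose at the moment of the call.
- finish_job(): hands the job in; it is judged then, once.
The state is a dict: "t": time; "q": joint angles; "dq": joint speeds; "effort": joint torques, N m; "tool_pos": TCP position; "tool_rot": TCP orientation; "contact_force": force on the tool from outside, world axes, zero at the start; "wrist_torque": the same for the moment, N m; "opening": finger opening in m; "grip_force": force on a finger pad.
Only numpy, scipy, OpenCV 4.12 (cv2) and the standard library are available. Lean on these libraries where they do the work, as an engineer would, in place of code of your own. Each camera call takes 0.05 s, during which the arm holds its last target. There are 200 camera calls.

## Working session

There is one attempt and no reset: what is moved stays moved. The work goes in short steps, Python scripts to look and compute and a tool call to move; the robot and the scene stay as the last step left them, time stands still between calls to the robot, and variables do not carry over. Pictures are saved under pics/ and viewed, at most 16 in all, crops included, and the job is handed in when it is done.

Besides the shell and the picture viewer there is one more tool, called as name(argument=value, ...) on one line, values as JSON. step_arm: Moves the arm, as the interface text tells. Its arguments: {"type":"object","properties":{"commands":{"type":"array"},"squeeze":{"type":"number"}},"required":["commands"]}

```bash
mkdir -p pics; python3 - <<'E'
from station import monitor, eyes
import cv2, numpy as np
o=monitor.get_obs(); print({k:np.round(v,3).tolist() for k,v in o.items()})
for n in ("scene","side"):
    im=eyes.get_image(n); cv2.imwrite(f"pics/{n}0.png",im[...,::-1])
    c=eyes.camera_info(n); print(n,np.round(c["camera_matrix"],1).tolist(),c["k1"],np.round(c["extrinsics"],3).tolist())
print(np.round(eyes.camera_info("wrist")["extrinsics"],3).tolist())
E
```

```text
{'t': 0.0, 'q': [1.163, 0.053, 1.614, 0.0, 1.476, -0.119], 'dq': [0.0, 0.0, 0.001, 0.001, -0.002, -0.001], 'effort': [0.0, -39.369, -37.017, -0.0, 0.007, 0.0], 'tool_pos': [0.178, 0.599, 0.403], 'tool_rot': [-0.452, -3.108, 0.003], 'contact_force': [-0.325, -0.055, 0.035], 'wrist_torque': [-0.005, -0.033, 0.044], 'grip_force': 0.0, 'opening': 0.085}
scene [[475.0, 0.0, 267.9], [0.0, 475.0, 213.1], [0.0, 0.0, 1.0]] -0.12377244984926812 [[0.594, -0.631, 0.499, -0.139], [-0.804, -0.459, 0.378, -0.484], [-0.01, -0.626, -0.78, 1.046], [0.0, 0.0, 0.0, 1.0]]
side [[402.1, 0.0, 285.4], [0.0, 402.1, 210.8], [0.0, 0.0, 1.0]] -0.07523139745851222 [[-0.996, 0.056, -0.065, 0.565], [0.084, 0.471, -0.878, 1.01], [-0.018, -0.881, -0.474, 0.662], [0.0, 0.0, 0.0, 1.0]]
[[0.285, 0.917, 0.279, 0.108], [0.959, -0.272, -0.085, 0.621], [-0.002, 0.292, -0.956, 0.373], [0.0, 0.0, 0.0, 1.0]]
```

View pics/scene0.png

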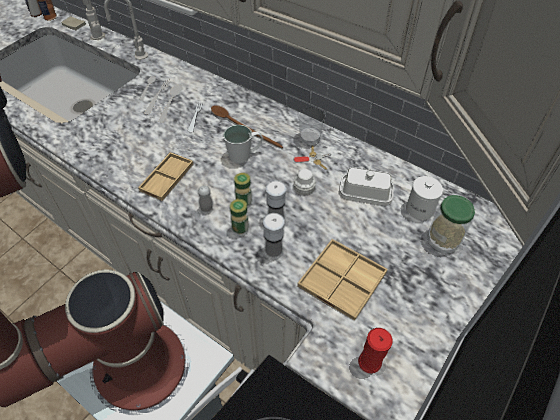

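View pics/side0.png

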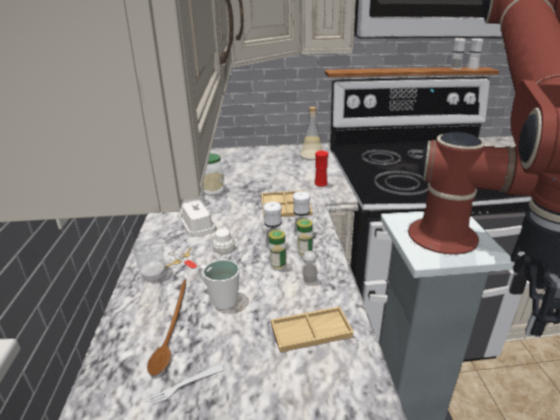

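The scene shows the narrow tray at (166,176), the square tray at (343,279), jars at (242,187) and (239,215), grinders at (276,197) and (273,233), the shaker at (205,199), the mug at (238,145) and the timer at (305,180). The side view shows the same things. I'll enlarge a crop to pick points.

```bash
cat > h.py <<'E'
import cv2, numpy as np
from scipy.spatial.transform import Rotation as R
from station import monitor, eyes
def cast(ci,px,z):
    "pixels (n,2) -> world points on plane z"
    p=cv2.undistortPoints(np.float64(px).reshape(-1,1,2),ci["camera_matrix"],np.array([ci["k1"],0,0,0.]))[:,0]
    E=np.array(ci["extrinsics"]); d=np.c_[p,np.ones(len(p))]@E[:3,:3].T; o=E[:3,3]
    return (o+d*((z-o[2])/d[:,2])[:,None])[:,:2]
def go(x,y,z=None):
    "shift in mm along tool axes from the present pose to put TCP at x,y,z"
    o=monitor.get_obs(); p=o["tool_pos"]; z=p[2] if z is None else z
    return np.round(1000*(R.from_rotvec(o["tool_rot"]).inv().apply(np.array([x,y,z])-p)),0)
E
python3 - <<'E'
from h import *
im=cv2.imread("pics/scene0.png"); ci=eyes.camera_info("scene")
cv2.imwrite("pics/c.png",cv2.resize(im[140:325,130:390],None,fx=3,fy=3,interpolation=cv2.INTER_CUBIC))
hsv=cv2.cvtColor(im,cv2.COLOR_BGR2HSV)
m=cv2.inRange(hsv,(8,70,90),(25,255,255)); m=cv2.morphologyEx(m,cv2.MORPH_CLOSE,np.ones((7,7)))
for c in cv2.findContours(m,0,2)[0]:
    a=cv2.contourArea(c)
    if a>900:
        r=cv2.minAreaRect((cast(ci,c[:,0],.018)*1000).astype(np.float32)); print("tray?",a,c[:,0].mean(0).round(),np.round(r[0]),np.round(r[1]),round(r[2],1))
E
```

```text
tray? 978.5 [ 22. 290.] [-30. 409.] [253. 115.] 65.8
tray? 3701.0 [346. 278.] [ 464. -260.] [173. 167.] 0.8
tray? 1111.0 [166. 175.] [457. 348.] [176.  95.] 8.9
```

View pics/c.png

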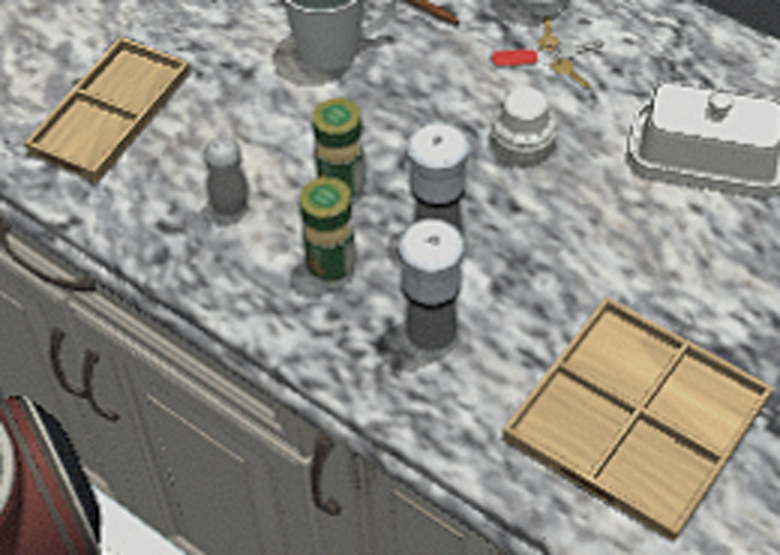

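The crop shows the tops of the five items and the outer corners of both trays clearly. Next I convert them to positions.

```bash
python3 - <<'E'
from h import *
ci=eyes.camera_info("scene")
f=lambda p:(np.array(p)+.5)/3-.5+[130,140]
for n,p in dict(sq=[(607,300),(770,388),(674,534),(506,435)],na=[(120,38),(190,68),(95,180),(27,148)]).items():
    q=cast(ci,f(p),.018)*1000; print(n,q.round().tolist(),q.mean(0).round(), cv2.minAreaRect(q.astype(np.float32)))
for n,p,z in [("jarA",(337,116),.106),("jarB",(327,196),.106),("grA",(437,142),.134),("grB",(432,241),.134),("shk",(222,152),.085),("mugtop",(325,5),.096),("timer",(525,105),.06)]:
    print(n,(cast(ci,f(p),z)[0]*1000).round())
E=np.array(eyes.camera_info("wrist")["extrinsics"]);o=monitor.get_obs()
print("cam in tool",(R.from_rotvec(o["tool_rot"]).inv().apply(E[:3,3]-o["tool_pos"])*1000).round(), R.from_rotvec(o["tool_rot"]).as_matrix().round(2).tolist(), np.array(eyes.camera_info("wrist")["camera_matrix"]).round())
E
```

```text
sq [[546.0, -178.0], [549.0, -340.0], [383.0, -342.0], [380.0, -183.0]] [ 465. -261.] ((464.72271728515625, -260.5244140625), (166.12474060058594, 161.3762664794922), 1.1438511610031128)
na [[534.0, 407.0], [544.0, 317.0], [379.0, 290.0], [369.0, 374.0]] [457. 347.] ((456.5418701171875, 348.1959228515625), (171.9619598388672, 90.24329376220703), 9.262129783630371)
jarA [518.  99.]
jarB [440.  48.]
grA [525.  -7.]
grB [436. -67.]
shk [437. 169.]
mugtop [634. 207.]
timer [666.  -8.]
cam in tool [73.  1. 31.] [[-0.96, 0.28, -0.0], [0.28, 0.96, -0.0], [0.0, -0.0, -1.0]] [[370.   0. 276.]
 [  0. 370. 204.]
 [  0.   0.   1.]]
```

```bash
python3 -c "
from h import *
print(go(.437,.169,.405))"
```

```text
[-371. -338.   -1.]
```

step_arm(commands=[[100, [-371, -338, -1], -8], [100, [-371, -338, -1], -16], [100, [-371, -338, -1], -16.5], [100, [-371, -338, -1], -16.5], [100, [-371, -338, -1], -16.5], [100, [-371, -338, -1], -16.5], [100, [-371, -338, -1], -16.5], [100, [-371, -338, -1], -16.5], [100, [-371, -338, -1], -16.5], [100, [-371, -338, -1], -16.5], [100, [-371, -338, -1], -16.5], [100, [-371, -338, -1], -16.5]], squeeze=40)

```text
t: 1.6
tool_pos: [0.4368, 0.1706, 0.4056]
tool_rot: [0.003, -3.141, -0.0]
contact_force: [0.3, 0.5, -0.4]
opening: 0.0854
grip_force: 0.0
```

```bash
python3 -c "
from h import *
o=monitor.get_obs();print(o['t'],np.array(o['tool_pos']).round(4),R.from_rotvec(o['tool_rot']).as_matrix().round(3).tolist())
import pickle
ci=eyes.camera_info('wrist');im=eyes.get_image('wrist');pickle.dump(ci,open('w1.pkl','wb'))
cv2.imwrite('pics/w1.png',im[...,::-1])"
```

```text
1.6 [0.4368 0.1706 0.4056] [[-1.0, -0.002, -0.0], [-0.002, 1.0, 0.0], [0.0, 0.0, -1.0]]
```

View pics/w1.png

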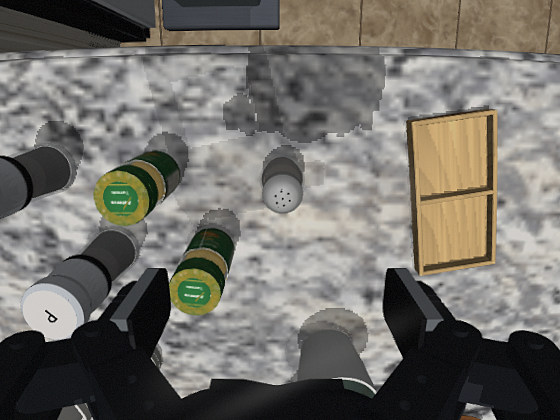

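The wrist view shows the shaker's top at (283,196), jar lids at (121,197) and (196,289), grinder A's top at (54,309) and the narrow tray at about (411..496, 109..275).

```bash
python3 -c "
from h import *
import pickle; ci=pickle.load(open('w1.pkl','rb'))
for n,p,z in [('shk',(282.5,195),.089),('jarB',(121,197),.106),('jarA',(196,289),.106),('grA',(54,309),.134)]: print(n,(cast(ci,p,z)[0]*1000).round())
q=cast(ci,[(409,121),(497,109),(495,263),(419,275)],.018)*1000; print(q.round().tolist(),q.mean(0))
"
```

```text
shk [443. 176.]
jarB [440.  52.]
jarA [519. 105.]
grA [523.  -1.]
[[389.0, 298.0], [376.0, 385.0], [539.0, 411.0], [553.0, 327.0]] [464.18737144 355.19465415]
```

```bash
python3 - <<'E'
from h import *
im=cv2.imread("pics/side0.png"); ci=eyes.camera_info("side")
hsv=cv2.cvtColor(im,cv2.COLOR_BGR2HSV)
m=cv2.inRange(hsv,(8,70,90),(25,255,255)); m[:200]=0; m=cv2.morphologyEx(m,cv2.MORPH_CLOSE,np.ones((7,7)))
for c in cv2.findContours(m,0,2)[0]:
    if cv2.contourArea(c)>900:
        print(c[:,0].mean(0), cv2.minAreaRect((cast(ci,c[:,0],.018)*1000).astype(np.float32)))
for n,p,z in [("shk",(310,257),.085),("jarA",(277,235),.106),("jarB",(305,225),.106),("grA",(272,208),.134),("grB",(301,197),.134)]: print(n,(cast(ci,p,z)[0]*1000).round())
E
```

```text
[518.61111111 401.23809524] ((110.23878479003906, 588.13427734375), (89.71435546875, 181.40357971191406), 81.02787017822266)
[311.07070707 328.53535354] ((464.98516845703125, 363.38458251953125), (167.31072998046875, 97.38705444335938), 9.518780708312988)
shk [445. 189.]
jarA [522. 110.]
jarB [442.  67.]
grA [528.   9.]
grB [439. -50.]
```

step_arm(commands=[[100, [-6, 6, 30], 0], [100, [-6, 6, 80], 0], [100, [-6, 6, 130], 0], [100, [-6, 6, 175], 0], [100, [-6, 6, 197], 0], [100, [-6, 6, 198], 0], [0, [-6, 6, 198], 0], [0, [-6, 6, 198], 0], [0, [-6, 6, 198], 0], [0, [-6, 6, 198], 0], [0, [-6, 6, 198], 0], [0, [-6, 6, 198], 0]], squeeze=30)

```text
t: 3.15
tool_pos: [0.4442, 0.1756, 0.2095]
tool_rot: [0.001, 3.139, 0.001]
contact_force: [-1.4, -0.6, 6.0]
opening: 0.0379
grip_force: 30.1
```

```bash
python3 -c "
from h import *
a=eyes.get_image('wrist')[...,::-1];b=eyes.get_image('scene')[...,::-1]
o=monitor.get_obs();print(o['opening'],o['tool_pos'])
b=cv2.resize(b[140:260,130:290],None,fx=3,fy=3)
a=cv2.resize(a[60:420],(300,193));cv2.imwrite('pics/g1.png',np.vstack([b,cv2.copyMakeBorder(a,0,0,0,180,0)]))"
```

```text
0.03767775013348002 [0.4441758  0.17560808 0.20952299]
```

View pics/g1.png

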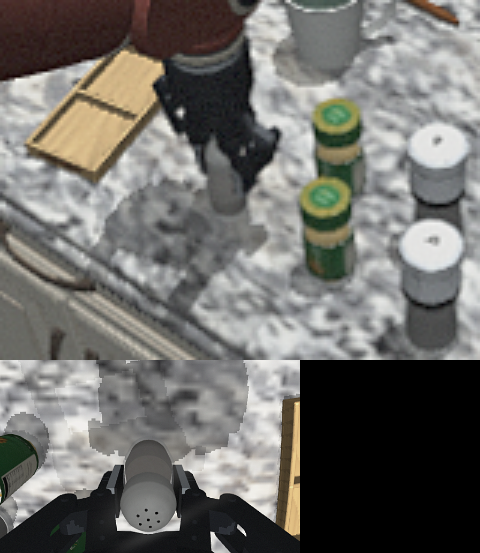

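```bash
python3 -c "
from h import *
o=monitor.get_obs();ci=eyes.camera_info('wrist')
print(cast(ci,[(280,332)],.088), o['tool_pos'])
E=np.linalg.inv(ci['extrinsics']);T=R.from_rotvec(o['tool_rot'])
P=np.array([T.apply([dx,dy,z])+o['tool_pos'] for dx in(-11,11) for dy in (-19,19) for z in (155,173)] if 0 else [T.apply(np.array([dx,19,z])/1000)+o['tool_pos'] for dx in(-11,11) for z in (140,155,173)])
print(cv2.projectPoints(P,cv2.Rodrigues(E[:3,:3])[0],E[:3,3],ci['camera_matrix'],np.array([ci['k1'],0,0,0.]))[0][:,0].round())
im=eyes.get_image('wrist')[...,::-1];cv2.imwrite('pics/g2.png',im[200:420,130:430])"
```

```text
[[0.43760338 0.17753059]] [0.4441758  0.17560808 0.20952299]
[[328. 342.]
 [323. 318.]
 [318. 294.]
 [331. 287.]
 [326. 267.]
 [320. 247.]]
```

View pics/g2.png

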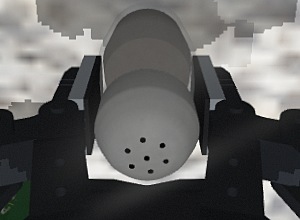

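step_arm(commands=[[0, [0, 0, -30], 0], [0, [0, 0, -60], 0], [0, [10, 50, -60], 0], [0, [20, 105, -60], 0], [0, [20, 150, -60], 0], [0, [20, 171, -55], 0], [0, [20, 173, -55], 0], [0, [20, 173, -55], 0]])

```text
t: 4.3
tool_pos: [0.4235, 0.348, 0.2626]
tool_rot: [-0.001, -3.141, 0.001]
contact_force: [0.0, -0.5, -0.8]
opening: 0.0376
grip_force: 30.5
```

```bash
python3 -c "
from h import *
o=monitor.get_obs();print(o['opening'],o['grip_force'],np.round(o['tool_pos'],4))
a=eyes.get_image('wrist')[...,::-1];b=eyes.get_image('side')[...,::-1]
b=cv2.resize(b[220:370,220:400],None,fx=2,fy=2)
cv2.imwrite('pics/g3.png',np.hstack([a[120:420],b]) if 0 else np.hstack([a[120:420,:430],b]))"
```

```text
0.037628210183411295 30.45720747541054 [0.4235 0.348  0.2626]
```

View pics/g3.png

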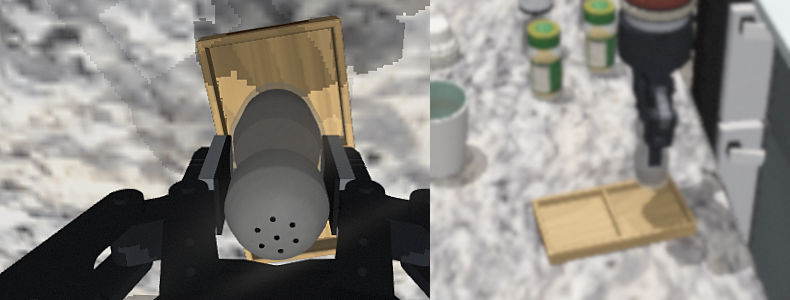

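The shaker hangs upright over the near section of the narrow tray (section spans roughly columns 200–350 in the wrist view). I'll set it down there.

step_arm(commands=[[0, [0, 0, 25], 0], [0, [0, 0, 45], 0], [0, [0, 0, 49], 0], [0, [0, 0, 50], 0], [0, [0, 0, 50], 0], [70, [0, 0, 50], 0], [70, [0, 0, 50], 0], [70, [0, 0, 50], 0], [75, [0, 0, 20], 0], [80, [0, 0, -40], 0], [100, [0, 0, -100], 0], [100, [0, 0, -150], 0]])

```text
t: 5.9
tool_pos: [0.4234, 0.3484, 0.4151]
tool_rot: [0.001, 3.14, 0.001]
contact_force: [0.9, 0.4, -0.4]
opening: 0.085
grip_force: 0.0
```

```bash
python3 -c "
from h import *
import pickle
ci=eyes.camera_info('wrist');a=eyes.get_image('wrist')[...,::-1];cv2.imwrite('pics/w2.png',a);pickle.dump(ci,open('w2.pkl','wb'))
print(go(.440,.050,.405))"
```

```text
[ -16. -299.   16.]
```

View pics/w2.png

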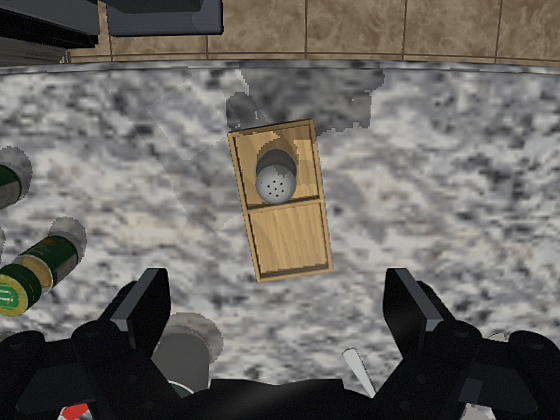

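The shaker stands in the near section (top at (276,185)). Next is jar B.

step_arm(commands=[[100, [-4, -60, 0], 0], [100, [-8, -120, 0], 0], [100, [-12, -180, 0], 0], [100, [-15, -240, 0], 0], [100, [-17, -296, 0], 0], [100, [-17, -297, 40], 0], [100, [-17, -297, 90], 0], [100, [-17, -297, 135], 0], [100, [-17, -297, 165], 0], [100, [-17, -297, 180], 0], [100, [-17, -297, 180], 0]])

```text
t: 7.32
tool_pos: [0.44, 0.0515, 0.2319]
tool_rot: [-0.001, -3.139, -0.0]
contact_force: [-0.4, -0.6, 0.4]
opening: 0.085
grip_force: 0.0
```

```bash
python3 -c "
from h import *
import pickle
c2=pickle.load(open('w2.pkl','rb'));q=cast(c2,[(228,132),(314,119),(333,270),(258,281)],.018);print(q.round(3).tolist(),q.mean(0),cast(c2,(276,185),.095))
print(cast(eyes.camera_info('wrist'),(276,300),.106),monitor.get_obs()['tool_pos'])
a=eyes.get_image('wrist')[...,::-1];cv2.imwrite('pics/w3.png',a[100:420])"
```

```text
[[0.389, 0.302], [0.376, 0.386], [0.538, 0.412], [0.552, 0.329]] [0.46366073 0.3571808 ] [[0.42283055 0.34910706]]
[[0.42488637 0.05215571]] [0.43995972 0.05146214 0.23185782]
```

View pics/w3.png

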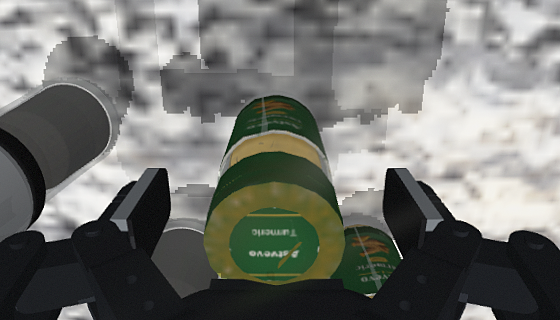

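The jar's lid is centred between the pads at (274,338). I'll close on it and lift.

step_arm(commands=[[0, [0, 0, 0], 0], [0, [0, 0, 0], 0], [0, [0, 0, 0], 0], [0, [0, 0, 0], 0], [0, [0, 0, 0], 0], [0, [0, 0, -40], 0], [0, [0, 0, -100], 0], [0, [0, 0, -150], 0], [0, [0, 0, -175], 0], [0, [0, 0, -178], 0]])

```text
t: 8.62
tool_pos: [0.4405, 0.0514, 0.4125]
tool_rot: [0.001, 3.138, -0.0]
contact_force: [0.0, 0.2, -1.1]
opening: 0.0443
grip_force: 31.1
```

step_arm(commands=[[0, [0, -30, 0], 0], [0, [5, -90, 0], 0], [0, [8, -150, 0], 0], [0, [10, -210, 0], 0], [0, [14, -270, 0], 0], [0, [16, -320, 0], 0], [0, [16, -345, 0], 0], [0, [16, -350, 0], 0], [0, [16, -350, 0], 0], [0, [16, -350, 0], 0]])

```text
t: 9.88
tool_pos: [0.4243, -0.2973, 0.4105]
tool_rot: [0.002, -3.142, -0.001]
contact_force: [0.1, -0.2, -1.3]
opening: 0.0442
grip_force: 31.3
```

```bash
python3 -c "
from h import *
import pickle
ci=eyes.camera_info('wrist');a=eyes.get_image('wrist')[...,::-1];cv2.imwrite('pics/w4.png',a);pickle.dump(ci,open('w4.pkl','wb'))
hsv=cv2.cvtColor(a,cv2.COLOR_BGR2HSV);m=cv2.inRange(hsv,(8,70,60),(25,255,255));m=cv2.morphologyEx(m,cv2.MORPH_CLOSE,np.ones((7,7)))
for c in cv2.findContours(m,0,2)[0]:
    if cv2.contourArea(c)>900: print(cv2.boundingRect(c),cv2.minAreaRect((cast(ci,c[:,0],.018)*1000).astype(np.float32)))
"
```

```text
(230, 129, 171, 154) ((468.78326416015625, -260.71502685546875), (166.390625, 171.9648895263672), 0.5276080965995789)
(315, 0, 245, 67) ((289.9129943847656, -140.87716674804688), (60.64469528198242, 240.86927795410156), 0.0714881643652916)
```

View pics/w4.png

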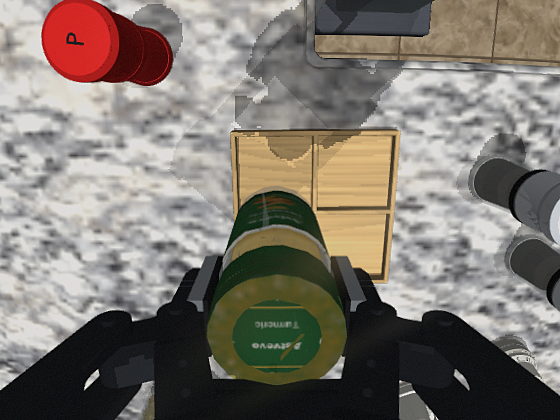

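The square tray spans columns 230–400, with its near edge at row 130 (centre about 467, −260), and the held jar hangs over its near-right section. The red grinder at (78,38) is well clear.

step_arm(commands=[[0, [-2, -3, 40], 0], [0, [-2, -3, 95], 0], [0, [-2, -3, 140], 0], [0, [-2, -3, 163], 0], [0, [-2, -3, 170], 0], [0, [-2, -3, 171], 0], [0, [-2, -3, 171], 0]])

```text
t: 10.8
tool_pos: [0.4264, -0.3015, 0.2408]
tool_rot: [0.0, 3.14, -0.002]
contact_force: [0.1, 0.5, -0.7]
opening: 0.0443
grip_force: 31.3
```

step_arm(commands=[[70, [0, 0, 0], 0], [70, [0, 0, 0], 0], [70, [0, 0, 0], 0], [70, [0, 0, -30], 0], [75, [0, 0, -80], 0], [100, [0, 0, -135], 0], [100, [0, 0, -165], 0], [100, [0, 0, -172], 0]])

```text
t: 11.8
tool_pos: [0.4263, -0.3018, 0.4147]
tool_rot: [0.001, 3.138, -0.006]
contact_force: [0.4, 0.2, -0.6]
opening: 0.0855
grip_force: 0.0
```

```bash
python3 -c "
from h import *
a=eyes.get_image('wrist')[...,::-1];cv2.imwrite('pics/w5.png',a[80:330,150:480])
hsv=cv2.cvtColor(a,cv2.COLOR_BGR2HSV)
print(go(.518,.103,.405))"
```

```text
[-91. 405.   8.]
```

View pics/w5.png

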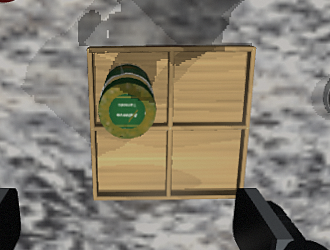

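Jar B stands in the near-right section of the square tray. Next is jar A.

step_arm(commands=[[100, [-15, 60, 0], 0], [100, [-30, 120, 0], 0], [100, [-45, 180, 0], 0], [100, [-60, 240, 0], 0], [100, [-75, 300, 0], 0], [100, [-88, 355, 0], 0], [100, [-92, 400, 0], 0], [100, [-92, 405, 0], 0], [100, [-92, 405, 0], 0]])

```text
t: 12.98
tool_pos: [0.518, 0.1033, 0.4098]
tool_rot: [-0.0, -3.138, 0.001]
contact_force: [-0.7, -0.0, -0.1]
opening: 0.0853
grip_force: 0.0
```

```bash
python3 -c "
from h import *
import pickle
ci=eyes.camera_info('wrist');a=eyes.get_image('wrist')[...,::-1]
p=np.argwhere(cv2.inRange(cv2.cvtColor(a,cv2.COLOR_BGR2HSV),(25,90,60),(85,255,255))[:,180:380]>0)[:,::-1]+[180,0]
print(p.min(0),p.max(0))
# lower (far) lid edge -> lid centre: edge point on z=.106 minus radius
c=np.median(p[p[:,1]>p[:,1].max()-25,0]); e=cast(ci,[(c,p[:,1].max())],.106)[0]; print('lid centre',e-[.0225,0]); print(go(*(e-[.0225,0]),.233))
"
```

```text
[247 164] [303 224]
lid centre [0.52089064 0.10272285]
[ -3.   0. 177.]
```

step_arm(commands=[[100, [-2, 0, 50], 0], [100, [-2, 0, 105], 0], [100, [-2, 0, 150], 0], [100, [-2, 0, 172], 0], [100, [-2, 0, 176], 0], [100, [-2, 0, 176], 0], [0, [-2, 0, 176], 0], [0, [-2, 0, 176], 0], [0, [-2, 0, 176], 0], [0, [-2, 0, 176], 0], [0, [-2, 0, 176], 0]])

```text
t: 14.4
tool_pos: [0.5209, 0.1034, 0.237]
tool_rot: [0.001, 3.14, -0.0]
contact_force: [0.1, -0.9, 6.3]
opening: 0.0444
grip_force: 30.5
```

step_arm(commands=[[0, [0, 0, -40], 0], [0, [0, 0, -100], 0], [0, [0, 0, -155], 0], [0, [0, 0, -176], 0], [0, [0, 0, -178], 0], [0, [2, -50, -178], 0], [0, [4, -110, -178], 0], [0, [6, -170, -178], 0], [0, [8, -230, -178], 0], [0, [10, -290, -178], 0], [0, [12, -350, -178], 0], [0, [13, -395, -178], 0]])

```text
t: 15.9
tool_pos: [0.506, -0.2937, 0.4091]
tool_rot: [-0.004, -3.136, -0.006]
contact_force: [0.5, -0.0, -1.6]
opening: 0.0443
grip_force: 31.4
```

step_arm(commands=[[0, [0, -9, 0], 0], [0, [0, -9, 0], 0], [0, [0, -9, 0], 0], [0, [0, -9, 0], 0]])

```text
t: 16.4
tool_pos: [0.5072, -0.2994, 0.4135]
tool_rot: [0.001, -3.141, -0.001]
contact_force: [0.1, -0.1, -1.0]
opening: 0.0442
grip_force: 31.5
```

step_arm(commands=[[0, [0, -1, 50], 0], [0, [0, -1, 105], 0], [0, [0, -1, 145], 0], [0, [0, -1, 163], 0], [0, [0, -1, 169], 0], [0, [0, -1, 169], 0], [0, [0, -1, 169], 0], [70, [0, -1, 169], 0], [70, [0, -1, 169], 0], [70, [0, -1, 169], 0], [70, [0, -1, 140], 0], [70, [0, -1, 80], 0]])

```text
t: 17.9
tool_pos: [0.506, -0.3009, 0.331]
tool_rot: [-0.001, -3.136, -0.007]
contact_force: [0.7, -0.5, 0.6]
opening: 0.0599
grip_force: 0.0
```

step_arm(commands=[[100, [30, 60, -50], 0], [100, [50, 120, -80], 0], [100, [60, 180, -80], 0], [100, [68, 230, -80], 0], [100, [70, 237, -80], 0], [100, [70, 237, -80], 0], [100, [70, 237, -80], 0]])

```text
t: 18.77
tool_pos: [0.4375, -0.0655, 0.4135]
tool_rot: [-0.003, -3.141, 0.001]
contact_force: [0.6, -0.3, -0.6]
opening: 0.0853
grip_force: 0.0
```

```bash
python3 -c "
from h import *
import pickle
o=monitor.get_obs();print(o['tool_pos'])
ci=eyes.camera_info('wrist');a=eyes.get_image('wrist')[...,::-1];b=eyes.get_image('scene')[...,::-1]
pickle.dump(ci,open('w6.pkl','wb'))
b=cv2.resize(b[170:330,220:400],(240,213))
cv2.imwrite('pics/w6.png',np.hstack([a,cv2.copyMakeBorder(b,0,207,0,0,0)]))"
```

```text
[ 0.43747048 -0.06545423  0.41349844]
```

View pics/w6.png

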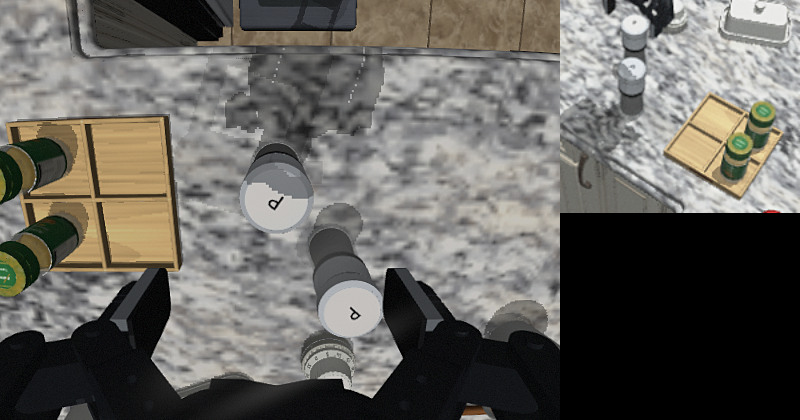

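Both jars stand in the square tray's right-hand sections. Grinder B's top is at (276,200) and grinder A's at (350,308).

```bash
python3 -c "
from h import *
import pickle
ci=pickle.load(open('w6.pkl','rb'))
print(cast(ci,[(276,199),(350,308)],.135)); print(go(*cast(ci,[(276,199)],.135)[0],.262))
print(cast(ci,[(171,116),(179,271)],.018))"
```

```text
[[ 0.43596497 -0.06511815]
 [ 0.523712   -0.00809425]]
[  1.   1. 151.]
[[ 0.38571171 -0.16717758]
 [ 0.55205823 -0.17227272]]
```

step_arm(commands=[[100, [1, 1, 50], 0], [100, [1, 1, 105], 0], [100, [1, 1, 140], 0], [100, [1, 1, 150], 0], [100, [1, 1, 150], 0], [0, [1, 1, 150], 0], [0, [1, 1, 150], 0], [0, [1, 1, 150], 0], [0, [1, 1, 150], 0], [0, [1, 1, 150], 0]], squeeze=40)

```text
t: 20.12
tool_pos: [0.437, -0.064, 0.2658]
tool_rot: [0.001, 3.138, -0.003]
contact_force: [-0.3, -1.0, 6.7]
opening: 0.0524
grip_force: 41.4
```

step_arm(commands=[[0, [0, 0, -30], 0], [0, [0, 0, -60], 0], [0, [3, -40, -60], 0], [0, [6, -90, -60], 0], [0, [9, -135, -60], 0], [0, [9, -152, -60], 0], [0, [9, -152, -60], 0], [0, [9, -152, -60], 0]])

```text
t: 21.12
tool_pos: [0.4271, -0.2146, 0.3233]
tool_rot: [0.0, -3.141, -0.002]
contact_force: [-0.2, 0.4, -2.5]
opening: 0.0522
grip_force: 42.8
```

```bash
python3 -c "
from h import *
import pickle
o=monitor.get_obs();print(o['tool_pos'])
ci=eyes.camera_info('wrist');a=eyes.get_image('wrist')[...,::-1]
pickle.dump(ci,open('w7.pkl','wb'))
cv2.imwrite('pics/w7.png',a)"
```

```text
[ 0.42705724 -0.21456319  0.32325454]
```

View pics/w7.png

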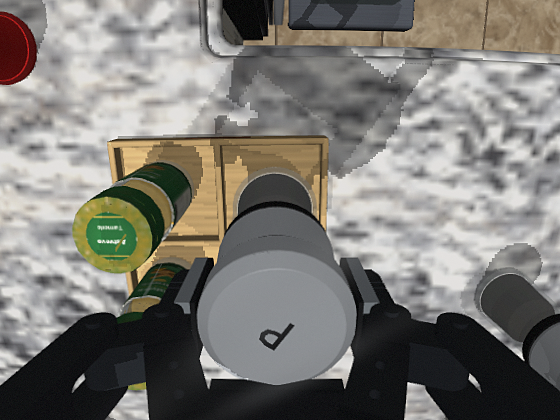

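The held grinder is over the near-left section. The tray's near edge runs from (109,141) to (328,137), with the divider at (217,140).

```bash
python3 -c "
from h import *
import pickle
ci=pickle.load(open('w7.pkl','rb'))
print(cast(ci,[(109,141),(217,139.5),(328,137)],.018))"
```

```text
[[ 0.38784638 -0.33914563]
 [ 0.38745919 -0.25738234]
 [ 0.38563642 -0.17543234]]
```

step_arm(commands=[[0, [-2, -2, 25], 0], [0, [-2, -2, 43], 0], [0, [-2, -2, 50], 0], [0, [-2, -2, 51], 0], [0, [-2, -2, 51], 0], [75, [-2, -2, 51], 0], [75, [-2, -2, 51], 0], [75, [-2, -2, 51], 0], [75, [-2, -2, 20], 0], [75, [-2, -2, -40], 0], [80, [-2, -2, -90], 0]])

```text
t: 22.55
tool_pos: [0.4289, -0.2175, 0.4159]
tool_rot: [0.001, 3.141, -0.001]
contact_force: [-0.3, 0.4, 0.3]
opening: 0.0686
grip_force: 0.0
```

step_arm(commands=[[100, [-15, 40, 0], 0], [100, [-45, 90, 0], 0], [100, [-75, 150, 0], 0], [100, [-94, 200, 0], 0], [100, [-94, 210, 0], 0], [100, [-94, 210, 0], 0], [100, [-94, 210, 0], 0]])

```text
t: 23.42
tool_pos: [0.523, -0.0087, 0.4137]
tool_rot: [0.004, 3.142, -0.001]
contact_force: [1.1, 0.2, -0.0]
opening: 0.0854
grip_force: 0.0
```

```bash
python3 -c "
from h import *
ci=eyes.camera_info('wrist');a=eyes.get_image('wrist')[...,::-1]; b=eyes.get_image('scene')[...,::-1]
cv2.imwrite('pics/w8.png',np.hstack([a[100:360,150:410],cv2.resize(b[170:330,220:400],(293,260))]))
print(monitor.get_obs()['tool_pos'])"
```

```text
[ 0.52298653 -0.00887348  0.41374394]
```

View pics/w8.png

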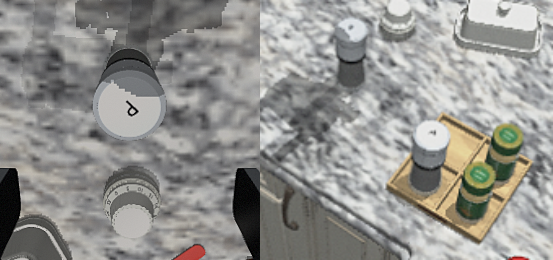

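Grinder B stands in its section. Grinder A's top is at about (280,203), nearly centred under the hand.

step_arm(commands=[[100, [-1, 3, 50], 0], [100, [-1, 3, 105], 0], [100, [-1, 3, 140], 0], [100, [-1, 3, 150], 0], [100, [-1, 3, 150], 0], [0, [-1, 3, 150], 0], [0, [-1, 3, 150], 0], [0, [-1, 3, 150], 0], [0, [-1, 3, 150], 0], [0, [-1, 3, 150], 0]])

```text
t: 24.78
tool_pos: [0.5251, -0.0049, 0.2659]
tool_rot: [0.001, 3.138, -0.002]
contact_force: [-0.5, -2.0, 6.1]
opening: 0.0521
grip_force: 41.4
```

step_arm(commands=[[0, [0, 0, -40], 0], [0, [0, 0, -80], 0], [0, [3, 50, -80], 0], [0, [6, 110, -80], 0], [0, [9, 170, -80], 0], [0, [12, 230, -80], 0], [0, [15, 290, -80], 0], [0, [18, 340, -80], 0], [0, [20, 366, -80], 0], [0, [20, 368, -80], 0], [0, [20, 368, -80], 0], [0, [20, 368, -80], 0]])

```text
t: 26.28
tool_pos: [0.5047, 0.3624, 0.3434]
tool_rot: [-0.003, -3.141, 0.001]
contact_force: [0.0, -0.0, -2.7]
opening: 0.0521
grip_force: 43.3
```

```bash
python3 -c "
from h import *
import pickle
ci=eyes.camera_info('wrist');a=eyes.get_image('wrist')[...,::-1]
pickle.dump(ci,open('w9.pkl','wb'))
cv2.imwrite('pics/w9.png',a);print(monitor.get_obs()['tool_pos'])"
```

```text
[0.50474697 0.36236874 0.34359024]
```

View pics/w9.png

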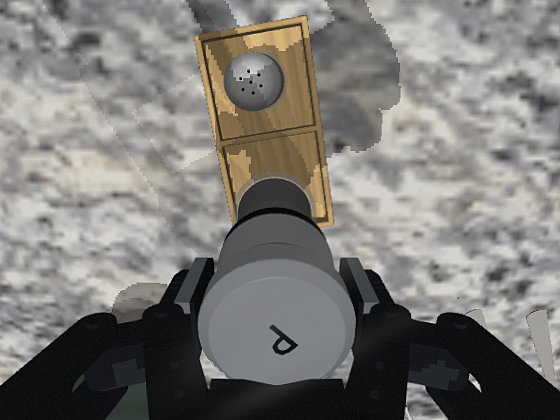

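The narrow tray's corners are at (196,37), (306,17) and (331,227), with the divider ends at (218,142) and (318,127). The grinder hangs over the far section.

```bash
python3 -c "
from h import *
import pickle
ci=pickle.load(open('w9.pkl','rb'))
q=cast(ci,[(196,37),(306,17),(218,142),(318,127),(331,227)],.018);print(q.round(4).tolist())
c=(q[0]+q[4])/2;c2=(q[2]+q[3])/2;t=np.radians(9.2);print(c,c2,[k+.0405*np.array([np.cos(t),np.sin(t)]) for k in(c,c2)])"
```

```text
[[0.3908, 0.3032], [0.3774, 0.385], [0.4695, 0.3166], [0.4579, 0.3957], [0.5416, 0.4093]]
[0.46621365 0.35626512] [0.46369951 0.35617479] [array([0.50619267, 0.36274031]), array([0.50367853, 0.36264997])]
```

step_arm(commands=[[0, [0, 0, 30], 0], [0, [0, 0, 58], 0], [0, [0, 0, 69], 0], [0, [0, 0, 71], 0], [0, [0, 0, 71], 0], [75, [0, 0, 71], 0], [75, [0, 0, 71], 0], [75, [0, 0, 71], 0], [75, [0, 0, 40], 0], [75, [0, 0, -20], 0], [80, [0, 0, -75], 0], [80, [0, 0, -75], 0]])

```text
t: 27.82
tool_pos: [0.5054, 0.3639, 0.4266]
tool_rot: [0.001, 3.13, 0.01]
contact_force: [-0.4, 0.1, 0.7]
opening: 0.0684
grip_force: 0.0
```

step_arm(commands=[[100, [60, 0, 0], 0], [100, [90, 0, 0], 0], [100, [90, 0, 0], 0], [100, [90, 0, 0], 0]])

```text
t: 28.32
tool_pos: [0.4148, 0.3634, 0.4183]
tool_rot: [-0.001, -3.142, 0.001]
contact_force: [0.5, -0.2, 0.6]
opening: 0.0849
grip_force: 0.0
```

```bash
python3 -c "
from h import *
b=eyes.get_image('scene')[...,::-1];s=eyes.get_image('side')[...,::-1];w=eyes.get_image('wrist')[...,::-1]
cv2.imwrite('pics/f.png',np.vstack([np.hstack([cv2.resize(b[120:330,130:400],(400,311)),cv2.resize(s[150:360,190:460],(400,311))]),cv2.copyMakeBorder(cv2.resize(w,(373,280)),0,0,0,427,0)]))
print(monitor.get_obs()['tool_pos'])"
```

```text
[0.41532382 0.36335667 0.41841183]
```

View pics/f.png

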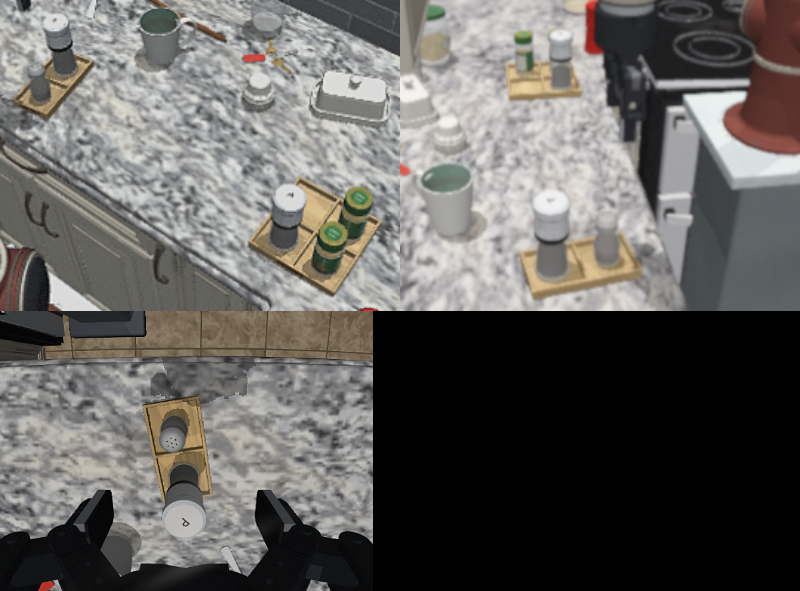

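All five items stand upright in their own sections, the hand is clear, and the mug and timer haven't moved. Handing in.

```bash
python3 -c "
from station import finish_job
print(finish_job())"
```

```text
the job is handed in; nothing more can be done
None
```

The job is handed in: in the last pictures both jars and one grinder stand in the square tray, the other grinder and the shaker stand in the narrow tray, and the mug and timer look unmoved; the hand-in returned no verdict.

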